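# Hold a fired clay block in the corner of a measuring plate

### The arm

A 6-joint arm with a two-finger parallel gripper is mounted at the origin on the work surface. World frame = base frame: x ahead of the robot, y to its left, z up, the work surface at z = 0. Lengths are in m, angles in rad, forces in N, time in s.
With the tool pointing down it reaches from about 0.35 to 0.725 m from the base axis. Payload 6 kg.
Tool frame: the origin (TCP) lies between the finger pads; the fingertips stand 22 mm ahead of it and the grasp point (between the pads) lies 3 mm ahead of it; z points along the fingers, x is the direction in which the jaws open and shut, and the axes are right-handed (so a half turn about z gives the same grasp; the last joint's range is limited). The gripper opens to 85 mm and grips with 20 to 120 N. Pads are 22 mm wide; open, the fingers measure 114 mm over their backs; the gripper's body (76 mm by 85 mm) begins 54 mm behind the grasp point. The pads swing forward as they close: fully open they stand 13 mm farther back than shut.
Start: joints at [1.568, 0.04, 0.085, 0, -1.615, -0.334], TCP at [0.198, 0.566, 0.253] pointing down, gripper open.
Joint ranges: [-2.56, 2.56], [-1.29, 2.01], [-1.08, 1.49], [-3.29, 1.98], [-2.81, -0.18], [-2.99, 2.99]. Speed limits (rad/s): [2.57, 2.57, 3.01, 3.14, 3.14, 3.14].

### API

Orientations are given as a unit quaternion [x, y, z, w].
In Python, from station import bot gives the robot as it stands.
- The arm moves only by the tool send_rows, never from a script. Its argument "plan" is a list of rows, each a list of 5 numbers: the finger opening in m, from 0 to 0.0854, then the shift along the world's x, y, z in m, then the turn about the world's z in rad. In form: [[fingers, tx, ty, tz, spin], ...]. A call has 1 to 12 rows; each row shifts and turns the pose as measured when the row begins; what a row does not reach is not made up. A row lasts 1/8 s, in which the tool goes at most 62.5 mm and 10.7 degrees, less where a joint would pass 70% of its speed; a pose out of reach is approached as far as the arm can. A call is refused whole if a number of a shift passes 0.0625 or a number of a turn 0.188, either way. A call with a gripper value outside its range is refused whole. The fingers move at their own pace and stop on an object; "newtons" is the grip in N (left out, the last holds). Time passes only in rows, so rows that do not move let the fingers close. It gives the time, the measured TCP pose, the force and the opening at its end, in the units of the state.
- bot.read_state(): the state, without advancing time (a new reading comes with each control period).
- bot.read_camera(name): name is "scene" or "top"; returns a dict with "image" (400x640x3 uint8, red, green, blue), "depth" (400x640 float32, m along the optical axis (not along the pixel's ray), 0 where there is no reading), "mtx" (3x3 intrinsics, pixels), "world_from_camera" (4x4, takes a point from camera to world coordinates). Camera axes: x right, y up, looking along -z (the intrinsics and any distortion apply to the point x, -y, -z); pixel columns grow to the right and rows downward; lengths in m; the calibration is good to about 2 mm. A picture is of the moment at which its call begins.
- bot.sign_off(): hands the job in, once; it reports no verdict.
The state is a dict: "clock": time; "qpos": joint angles; "qvel": joint speeds; "joint_torque": joint torques, N m; "ee_pos": TCP position; "ee_rot": TCP orientation; "force": force on the tool from outside, world axes, zero at the start; "moment": the same for the moment, N m; "width": finger opening in m.
Only numpy, scipy, OpenCV 4.12 (cv2) and the standard library are available. Lean on these libraries where they do the work, as an engineer would, in place of code of your own. Each camera call takes 0.05 s, during which the arm holds its last target. There are 200 camera calls.

### The job

Blow the dust out of the measuring corner first: squeeze the trigger of the clamped air gun all the way for about half a second, then let it spring back. Then pick up the rectangular fired-clay block and set it flat on the plate, one long side square against the two fence pads and one end against the end stop, and finish still holding it there with the fingers, pressed firmly against the fence and the end stop at once so that the gauges can be read. Leave the other clay pieces and the modelling tool where they are.

Things in the scene. Friction and masses are not known exactly. Their poses are not given: they have to be found in the camera images.
- gauge: Fixed measuring plate: dark grey slab 290 x 435 mm, top 20 mm above the table, with two steel stops, two dial gauges, an air gun. Frame: origin at table level below the inside corner of the stops, z up; fence faces lie in the plane x = 0, the block belongs at x < 0; end stop face in the plane y = 0, the block belongs at y > 0. The slab covers x -205 to 85, y -90 to 345 mm.
- corner (a point): The inside corner on the plate's top, 20 mm above the table, where the lines of the fence faces and the end stop face cross. Fully home, the block's centre is 29 mm from it towards gauge -x and 45 mm towards gauge +y, its 90 mm side along gauge y.
- fence: Fence: two steel pads 12 mm thick, each 28 mm long, tops 38 mm above the table (18 mm above the plate), at y = 14 to 42 and 70 to 98 mm in the gauge frame, faces in the plane x = 0. Its frame is the gauge frame. A long side of the block goes against both pads.
- end_stop: End stop: one steel pad 26 mm long (x = -36 to -10 mm in the gauge frame), 12 mm thick, top 38 mm above the table, face in the plane y = 0. Its frame is the gauge frame. An end of the block goes against it.
- dial_a (a point): Centre of the face of the round dial gauge behind the fence (43 mm across, 40 mm above the table, 56 mm behind the fence faces, at gauge y = 56 mm). Its plunger (6 mm tip, 30 mm above the table) sticks out 3 mm past the fence faces and pushes the block back with 0.7 N at first touch, 1.3 N when it is home.
- dial_b (a point): Centre of the face of the same dial gauge behind the end stop (56 mm behind its face, at gauge x = -46 mm). Its plunger is like the other: 3 mm proud of the end stop's face, 0.7 to 1.3 N.
- nozzle (a point): Tip of the air gun's thin nozzle, 46 mm above the table, at gauge x = -24, y = 132 mm, pointing at the corner; 42 mm clear of a block that is home. The gun lies on its side, clamped to the plate, its body and grip farther out along gauge +y.
- trigger (a joint): Trigger of the air gun, rad: 0 let go, 0.28 squeezed all the way. A spring resists it, about 4 N at first and 8 N at full squeeze (48 mm from the hinge), and takes it back. Steel lever 7 mm thick, 16 mm high, 70 mm long, hinged at gauge x = -52 mm, free end towards gauge -x.
- gun_squeeze (a point): Where to squeeze, 56 mm above the table: middle of grip and trigger as squeezed. Close along gauge y: the back of the fixed black grip (28 mm thick, 24 mm high, 108 mm long along gauge x) is 20.5 mm from here towards +y; the trigger's front 20.5 mm towards -y squeezed, 35 mm let go. 24 mm of air below the grip; the gun's body (top 75 mm above the table) starts 46 mm away towards gauge +x.
- block: Loose block of tan fired clay with three thin dark scribed lines on top, 58 mm (its x) by 90 mm (its y) by 50 mm high, about 0.45 kg, lying on the table to the robot's right. Origin at the centre of its underside, z up. It looks the same turned half round.
- creature: Bystander: brown clay creature with two ears, 70 mm across, 62 mm high; origin at the centre of its underside. Leave alone.
- kiln_prop: Bystander: pale fired kiln prop, a spool-shaped post 44 mm across and 70 mm high; origin at the centre of its underside. Leave alone.
- modelling_tool: Bystander: thin wooden modelling tool 165 mm long along its x, 10 mm thick. Leave alone.
Not all that is in view belongs to the job. Leave any green look-alike of the block alone.

How it is judged:
On the way, in this order (a step that is already met when the one before it is completed fails the run):
1. the air gun's trigger is squeezed all the way (over 0.22 rad of 0.28) for 0.4 s (value of joint trigger above 0.22 rad), for 0.4 s.
2. the trigger has sprung back (under 0.05 rad) (value of joint trigger below 0.05 rad), for 0.1 s.
3. only then is the block brought to the corner, its middle within 75 mm of it, low over the plate (horizontal distance between block and corner below 0.075 m and z of block in the frame of gauge below 0.03 m), for 0.1 s.
At the end, for the whole second after the job is handed in: Block flat on the plate (4 mm, 0.04 rad), centre within 3 mm of fully home in x and y, long side within 0.03 rad of the fence, at rest, held by the fingers (over 2 N) and pressed with over 2 N on the fence and over 2 N on the end stop; trigger let go (under 0.05 rad) (contact force between block and fence above 2 N and contact force between block and end_stop above 2 N and contact force between the fingers and block above 2 N and x of block in the frame of gauge between -0.032 and -0.026 m and y of block in the frame of gauge between 0.042 and 0.048 m and z of block in the frame of gauge between 0.017 and 0.024 m and angle between the y axis of block and the y axis of gauge, either way round below 0.03 rad and angle between block's own z axis and vertical below 0.04 rad and linear speed of block below 0.01 m/s and value of joint trigger below 0.05 rad); the arm keeps its last pose, push and grip.
It fails at once if a bystander (creature, kiln prop or modelling tool) is moved by more than 20 mm (distance of any of creature, kiln_prop, modelling_tool from where it was at the start of the episode above 0.02 m).
It also fails if it takes over 67 s, if anything falls off the work surface, if the arm or the gripper's body presses on something with over 40 N, if the wrist force passes 120 N, or if a joint passes its speed limit or range.

## Working session

There is one attempt and no reset: what is moved stays moved. The work goes in short steps, Python scripts to look and compute and a tool call to move; the robot and the scene stay as the last step left them, time stands still between calls to the robot, and variables do not carry over. Pictures are saved under pics/ and viewed, about 8 in all and at most 12, crops included, and the job is handed in when it is done.

Besides the shell and the picture viewer there is one more tool, called after "Emit:" as name(argument=value, ...) on one line, values as JSON. send_rows: Moves the arm, as the interface text tells. Its arguments: {"type":"object","properties":{"plan":{"type":"array"},"newtons":{"type":"number"}},"required":["plan"]}

```bash
mkdir -p pics; ls
python3 - <<'E'
from station import bot
import cv2,numpy as np
s=bot.read_state(); print(s)
for n in("scene","top"):
    c=bot.read_camera(n); np.savez(f"{n}0.npz",**c); cv2.imwrite(f"pics/{n}0.png",c["image"][:,:,::-1])
    print(n,c["mtx"],c["world_from_camera"])
E
```

```text
pics
{'clock': 0.0, 'qpos': array([ 1.56770118e+00,  4.08412076e-02,  8.38039928e-02, -5.11613728e-04,
       -1.61551358e+00, -3.33700704e-01]), 'qvel': array([-0.00128983, -0.00088721,  0.00137486, -0.00050339, -0.00170103,
       -0.00032943]), 'joint_torque': array([ 2.20238588e-03, -3.68209219e+01,  3.47413445e+01,  6.93222463e+00,
       -5.40924069e-03,  6.31642450e-06]), 'ee_pos': array([0.1980869 , 0.56604312, 0.25224902]), 'ee_rot': array([-5.78600011e-01,  8.15610932e-01, -5.65403420e-04, -7.17753385e-04]), 'force': array([-0.76696699,  0.28772986,  0.02224952]), 'moment': array([0.02407857, 0.02168866, 0.00299402]), 'width': 0.08567035293230844}
scene [[390.73812852   0.         324.06871544]
 [  0.         390.73812852 200.74838608]
 [  0.           0.           1.        ]] [[-0.77688898 -0.39993588  0.48630732  1.01390181]
 [ 0.62963674 -0.49218563  0.60109141  0.67166577]
 [-0.00104455  0.77317824  0.63418792  0.75800996]
 [ 0.          0.          0.          1.        ]]
top [[369.56976869   0.         320.32939409]
 [  0.         369.56976869 200.57095255]
 [  0.           0.           1.        ]] [[ 0.02472779  0.99122428 -0.12985748  0.36869276]
 [-0.99969223  0.02477758 -0.00123241 -0.0055797 ]
 [ 0.00199595  0.12984799  0.9915319   1.0400759 ]
 [ 0.          0.          0.          1.        ]]
```

View pics/scene0.png

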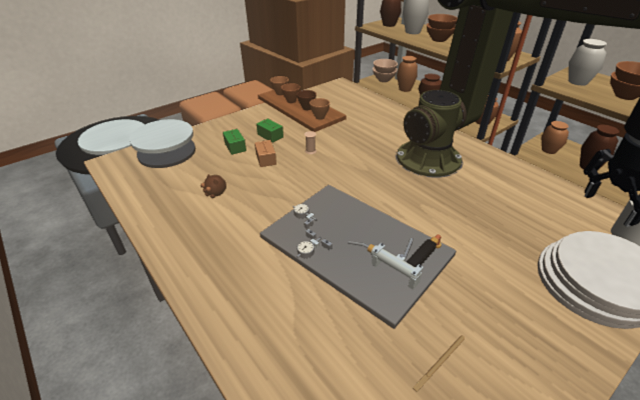

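View pics/top0.png

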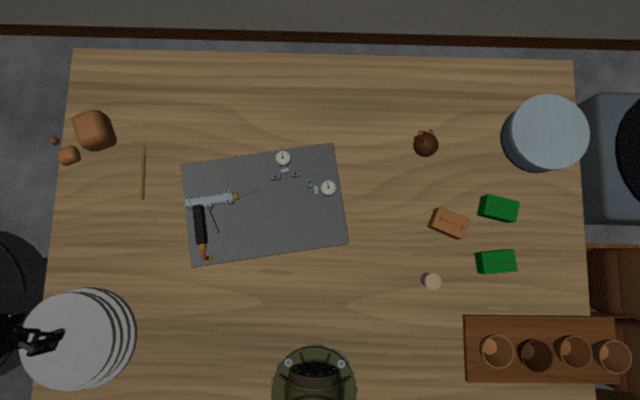

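Top view: the plate is centred at about (265,205), with the gun at its left (trigger lever at (213,218), grip at (200,225)), dial_a at (283,158) and dial_b at (328,187). Candidates for the block: tan box with scribed lines at (450,222), green boxes at (498,208) and (496,261), kiln prop at (431,281), creature at (425,143). I choose the tan one at (450,222).

```bash
cat > h.py <<'E'
import numpy as np,cv2
def load(n): return dict(np.load(n))
def ray(c,uv,z):
    """pixel(s) -> world points on the plane at height z"""
    uv=np.atleast_2d(uv).astype(float); K=c["mtx"]; T=c["world_from_camera"]
    d=np.c_[(uv[:,0]-K[0,2])/K[0,0],-(uv[:,1]-K[1,2])/K[1,1],-np.ones(len(uv))]@T[:3,:3].T
    o=T[:3,3]; return o+d*((z-o[2])/d[:,2])[:,None]
def proj(c,P):
    T=c["world_from_camera"];K=c["mtx"];p=(np.atleast_2d(P)-T[:3,3])@T[:3,:3]
    return np.c_[K[0,2]+K[0,0]*p[:,0]/-p[:,2],K[1,2]+K[1,1]*p[:,1]/p[:,2]]
def cloud(c):
    h,w=c["depth"].shape; v,u=np.mgrid[:h,:w]; K=c["mtx"]; D=c["depth"]
    p=np.stack([(u-K[0,2])/K[0,0]*D,-(v-K[1,2])/K[1,1]*D,-D],-1)
    return p@c["world_from_camera"][:3,:3].T+c["world_from_camera"][:3,3]
def mask(c,kind):
    hsv=cv2.cvtColor(c["image"],cv2.COLOR_RGB2HSV); return hsv
E
python3 - <<'E'
from h import *
for n in("top0.npz","scene0.npz"):
    c=load(n); hsv=cv2.cvtColor(c["image"],cv2.COLOR_RGB2HSV).astype(int); W=cloud(c)
    near=(abs(W[...,0]-.45)<.3)&(abs(W[...,1])<.5)
    m=(hsv[...,1]<60)&(hsv[...,2]<130)&near&(W[...,2]>.005)&(W[...,2]<.035)
    m=cv2.morphologyEx(m.astype(np.uint8),cv2.MORPH_OPEN,np.ones((3,3)))
    cs,_=cv2.findContours(m,cv2.RETR_EXTERNAL,cv2.CHAIN_APPROX_NONE); k=max(cs,key=cv2.contourArea)
    r=ray(c,cv2.convexHull(k)[:,0],.02)[:,:2].astype(np.float32)*1000
    print(n,"plate",cv2.minAreaRect(r),cv2.boxPoints(cv2.minAreaRect(r)).tolist(), "z",np.median(W[m>0][:,2]))
    uv=(450,222) if 'top' in n else (265,150)
    print("block px",hsv[uv[1],uv[0]],W[uv[1],uv[0]], "wood",hsv[150,400])
    b=(W[...,2]>.044)&(W[...,2]<.056)&(np.hypot(W[...,0]-W[uv[1],uv[0],0],W[...,1]-W[uv[1],uv[0],1])<.07)&(hsv[...,0]<30)
    cs,_=cv2.findContours(b.astype(np.uint8),cv2.RETR_EXTERNAL,cv2.CHAIN_APPROX_NONE);k=max(cs,key=cv2.contourArea)
    r=ray(c,k[:,0],.05)[:,:2].astype(np.float32)*1000
    print("block",cv2.minAreaRect(r),b.sum())
    crop=(c["image"][130:280,170:360] if 'top' in n else c["image"][170:330,250:470])[:,:,::-1]
    cv2.imwrite("pics/crop_"+n[:-4]+".png",cv2.resize(crop,None,fx=3.6,fy=3.6,interpolation=cv2.INTER_CUBIC))
E
```

```text
top0.npz plate ((490.92779541015625, 153.69940185546875), (289.1066589355469, 433.3059997558594), 9.985572814941406) [[310.9965515136719, 342.0048522949219], [386.1319274902344, -84.73719024658203], [670.8590087890625, -34.606048583984375], [595.7236328125, 392.135986328125]] z 0.021179310956860986
block px [ 13 149 108] [ 0.44923908 -0.35432624  0.04802696] wood [ 20  97 121]
block ((447.76641845703125, -354.3721618652344), (90.79163360595703, 58.86178207397461), 67.89620208740234) 727
scene0.npz plate ((494.6644287109375, 158.0335235595703), (295.4361572265625, 434.5711669921875), 10.094018936157227) [[311.15045166015625, 346.06622314453125], [387.31512451171875, -81.7784652709961], [678.1784057617188, -29.999176025390625], [602.0137329101562, 397.84552001953125]] z 0.021858989596876433
block px [ 13 136 169] [ 0.45532686 -0.33741648  0.04969904] wood [26 90 94]
block ((448.6767578125, -348.72869873046875), (102.94172668457031, 58.13208770751953), 68.2685317993164) 260
```

View pics/crop_top0.png

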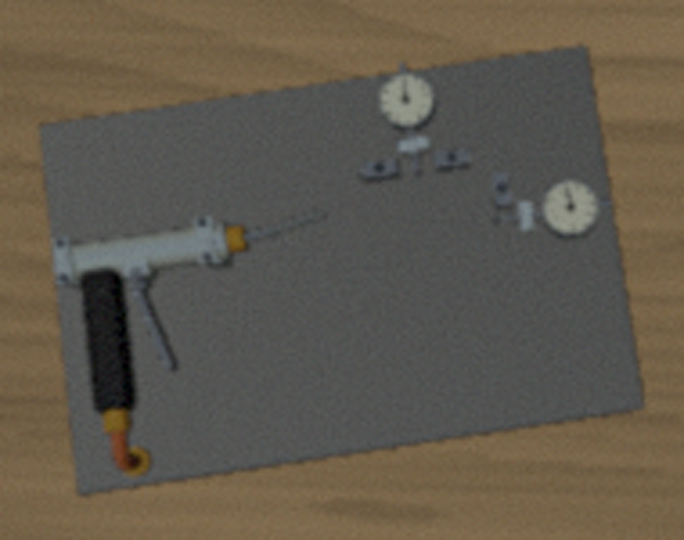

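The plate rectangle comes out at 289x433 mm, yaw 10.0°, and the block top at 91x59 mm; both match the sizes given. Next I measure the grip and check the dials against the predicted positions.

```bash
cat >> h.py <<'E'
th=np.radians(10.0); R=np.array([[np.cos(th),-np.sin(th)],[np.sin(th),np.cos(th)]])
O=np.array([.4909,.1537])-R@[-.060,.1275]
def g2w(x,y): return O+R@np.array([x,y])/1000
def w2g(p): return (np.atleast_2d(p)[:,:2]-O)@R*1000
E
python3 - <<'E'
from h import *
c=load("top0.npz");im=c["image"];hsv=cv2.cvtColor(im,cv2.COLOR_RGB2HSV).astype(int);W=cloud(c)
print("O",O)
def blob(m,box,z,name):
    x0,y0,x1,y1=box; mm=np.zeros_like(m,np.uint8); mm[y0:y1,x0:x1]=m[y0:y1,x0:x1]
    cs,_=cv2.findContours(mm,cv2.RETR_EXTERNAL,cv2.CHAIN_APPROX_NONE);k=max(cs,key=cv2.contourArea)
    g=w2g(ray(c,k[:,0],z)).astype(np.float32); print(name,"gauge",cv2.minAreaRect(g),g.min(0),g.max(0))
blob((hsv[...,1]<70)&(hsv[...,2]>110),(273,145,293,168),.04,"dialA")
blob((hsv[...,1]<70)&(hsv[...,2]>110),(319,178,338,197),.04,"dialB")
blob((hsv[...,2]<45),(190,200,212,250),.068,"grip")
blob((hsv[...,2]<45),(190,200,212,250),.056,"grip@56")
print("grip z",W[225,201],"trigger pts",[(p,w2g(ray(c,p,.064))[0].round(1)) for p in[(209,208),(218,231)]])
c=load("scene0.npz");hsv=cv2.cvtColor(c["image"],cv2.COLOR_RGB2HSV).astype(int)
blob((hsv[...,2]<45),(405,235,440,275),.066,"grip scene")
b=load("top0.npz")["image"][185:285,400:530]; cv2.imwrite("pics/block0.png",cv2.resize(b[:,:,::-1],None,fx=4,fy=4,interpolation=cv2.INTER_CUBIC))
E
```

```text
O [0.57212861 0.0385559 ]
dialA gauge ((55.88566589355469, 56.043190002441406), (36.057456970214844, 37.01156997680664), 82.04743957519531) [36.97543  37.239452] [75.17665  74.784065]
dialB gauge ((-44.93346405029297, -55.236122131347656), (36.833335876464844, 38.27165222167969), 10.128152847290039) [-63.59934 -75.04688] [-25.548475 -36.248497]
grip gauge ((-97.18693542480469, 293.6563720703125), (102.6149673461914, 29.37449836730957), 0.24611255526542664) [-148.44872  278.89487] [-45.87566 308.47037]
grip@56 gauge ((-95.81886291503906, 297.3818664550781), (103.8817138671875, 29.737140655517578), 0.24609941244125366) [-147.71346  282.4382 ] [-43.874165 312.3788  ]
grip z [0.42343516 0.30759469 0.06790089] trigger pts [((209, 208), array([-57.5, 266.1])), ((218, 231), array([-121.7,  249.4]))]
grip scene gauge ((-97.58651733398438, 300.8242492675781), (97.13871765136719, 29.276586532592773), 0.07428830116987228) [-146.14339  286.1869 ] [-49.020973 315.48044 ]
```

View pics/block0.png

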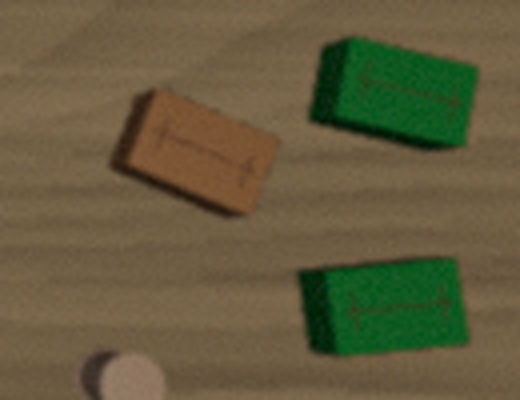

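The crop shows the tan block with three scribed lines (crop (205,150)), clearly distinct from the two green boxes on the right. Dials agree to 1 mm and the squeeze point comes out at gauge (-100, 288), world (0.424, 0.305). Moving now.

Emit:
send_rows(plan=[[0.085,0.0226,-0.0265,-0.005,0.051],[0.085,0.0226,-0.0265,-0.005,0.051],[0.085,0.0226,-0.0265,-0.005,0.051],[0.085,0.0226,-0.0265,-0.005,0.051],[0.085,0.0226,-0.0265,-0.005,0.051],[0.085,0.0226,-0.0265,-0.005,0.051],[0.085,0.0226,-0.0265,-0.005,0.051],[0.085,0.0226,-0.0265,-0.005,0.051],[0.085,0.0226,-0.0265,-0.005,0.051],[0.085,0.0226,-0.0265,-0.005,0.051],[0.085,0,0,0,0]], newtons=40)

```text
clock: 1.48
ee_pos: [0.428, 0.2906, 0.1946]
ee_rot: [0.772, -0.636, 0.002, 0.005]
force: [0.7, 1.0, 0.2]
width: 0.0851
```

Emit:
send_rows(plan=[[0.0854,-0.004,0.011,-0.01,-0.018],[0.0854,0,0,-0.03,0],[0.0854,0,0,-0.03,0],[0.0854,0,0,-0.02,0],[0.0854,0,0,0,0]])

```text
clock: 2.1
ee_pos: [0.4199, 0.3063, 0.0988]
ee_rot: [0.765, -0.643, 0.001, 0.006]
force: [0.2, -0.5, 1.3]
width: 0.0854
```

Run:
```python
from h import *
from station import bot
c=bot.read_camera("scene"); s=bot.read_state(); print(s["ee_pos"],s["ee_rot"],w2g(s["ee_pos"]),g2w(-100,288),s["qpos"])
b=c["image"][190:300,350:500]; cv2.imwrite("pics/sq.png",cv2.resize(b[:,:,::-1],None,fx=5,fy=5,interpolation=cv2.INTER_CUBIC))
```

```text
[0.42037534 0.30665575 0.10005169] [ 0.76550521 -0.64341071  0.00123779  0.00478617] [[-102.89274536  290.37848426]] [0.42363716 0.30481572] [ 1.01819297e+00 -1.30527785e-01 -3.60643351e-01  1.07923638e-03
 -1.35051195e+00  7.25247394e-01]
```

View pics/sq.png

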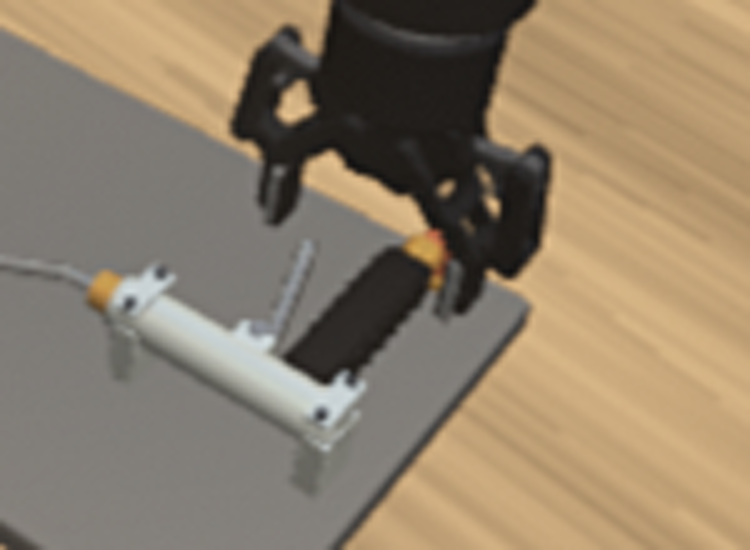

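The fingers straddle trigger (crop (290,290)) and grip (crop (360,310)) with clear room. Descending, then closing.

Emit:
send_rows(plan=[[0.0854,0.0035,-0.0035,0,0],[0.0854,0,0,0,0],[0.0854,0,0,-0.015,0],[0.0854,0,0,-0.015,0],[0.0854,0,0,-0.008,0],[0.0854,0,0,0,0],[0.0854,0,0,0,0]])

```text
clock: 3.02
ee_pos: [0.4244, 0.3042, 0.0615]
ee_rot: [0.766, -0.643, 0.001, 0.003]
force: [0.3, 0.2, 1.1]
width: 0.0855
```

Run:
```python
from h import *
from station import bot
s=bot.read_state(); print(s["ee_pos"],w2g(s["ee_pos"]),s["force"])
```

```text
[0.42437296 0.30416239 0.06146325] [[-99.38882175 287.22882397]] [0.30310306 0.19484604 1.06173885]
```

Position is right. Squeezing.

Emit:
send_rows(plan=[[0.03,0,0,0,0],[0.03,0,0,0,0],[0.03,0,0,0,0],[0.03,0,0,0,0],[0.03,0,0,0,0],[0.03,0,0,0,0]], newtons=40)

```text
clock: 3.78
ee_pos: [0.4243, 0.3076, 0.0638]
ee_rot: [0.766, -0.643, -0.0, -0.0]
force: [-0.8, 0.7, 0.2]
width: 0.0395
```

Emit:
send_rows(plan=[[0.03,0,0,0,0],[0.03,0,0,0,0],[0.03,0,0,0,0],[0.03,0,0,0,0],[0.03,0,0,0,0]])

```text
clock: 4.4
ee_pos: [0.4243, 0.3076, 0.0638]
ee_rot: [0.766, -0.643, -0.0, -0.0]
force: [0.3, 0.7, -0.1]
width: 0.0397
```

Run:
```python
from h import *
from station import bot
c=bot.read_camera("scene"); s=bot.read_state(); print(s["ee_pos"],s["width"],s["force"])
b=c["image"][190:300,350:500]; cv2.imwrite("pics/sq2.png",cv2.resize(b[:,:,::-1],None,fx=4,fy=4,interpolation=cv2.INTER_CUBIC))
```

```text
[0.42433343 0.30757267 0.06381688] 0.039799714986357586 [0.69076265 0.86216718 0.21944085]
```

View pics/sq2.png

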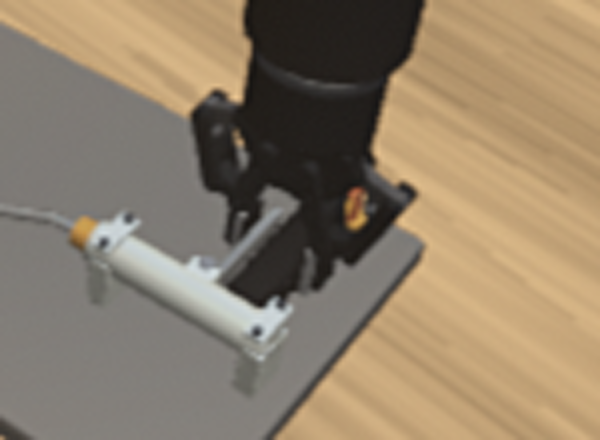

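The trigger lies closed against the grip (crop (255,240)), width 40 mm as expected when squeezed, held for over 0.6 s. Releasing and lifting.

Emit:
send_rows(plan=[[0.0854,0,0,0,0],[0.0854,0,0,0,0],[0.0854,0,0,0,0],[0.0854,0,0,0,0],[0.0854,0,0,0,0],[0.0854,0,0,0.02,0],[0.0854,0,0,0.04,0],[0.0854,0,0,0.04,0],[0.0854,0,0,0.04,0]])

```text
clock: 5.58
ee_pos: [0.4226, 0.3056, 0.2038]
ee_rot: [0.766, -0.643, -0.001, 0.003]
force: [-0.1, 0.8, 0.8]
width: 0.0857
```

Emit:
send_rows(plan=[[0.0854,0.0,-0.05,0,-0.178],[0.0854,0.0,-0.05,0,-0.178],[0.0854,0.0,-0.05,0,-0.178],[0.0854,0.0,-0.05,0,-0.178],[0.0854,0.0,-0.05,0,-0.178],[0.0854,0.0,-0.05,0,-0.178],[0.0854,0.0,-0.05,0,-0.178],[0.0854,0.0,-0.05,0,-0.178],[0.0854,0.0,-0.05,0,-0.178],[0.0854,0.0,-0.05,0,-0.178],[0.0854,0.0,-0.05,0,-0.178],[0.0854,0,0,0,0]])

```text
clock: 7.08
ee_pos: [0.4211, -0.2583, 0.2123]
ee_rot: [0.137, 0.991, -0.001, 0.007]
force: [-0.7, -0.1, 0.4]
width: 0.0857
```

```bash
cat >> h.py <<'E'
def st(tx,ty,jaw):
    from station import bot
    s=bot.read_state(); q=s["ee_rot"]; a=np.degrees(2*np.arctan2(q[1],q[0])); d=(jaw-a+90)%180-90
    p=s["ee_pos"]; print("p",p.round(4),"jaw",round(a,2),"need",round(tx-p[0],4),round(ty-p[1],4),"spin",round(np.radians(d),4),"F",s["force"].round(1),"w",round(s["width"],4),"t",s["clock"],"g",w2g(p)[0].round(1))
E
python3 - <<'E'
from h import *
from station import bot
c=bot.read_camera("scene"); cv2.imwrite("pics/rel.png",c["image"][...,::-1]); cv2.imwrite("pics/relc.png",cv2.resize(c["image"][190:300,350:500][:,:,::-1],None,fx=4,fy=4))
st(.4478,-.3544,-22.1)
t=bot.read_camera("top");a=load("scene0.npz")["image"][235:285,395:425].astype(int); print("diff gun vs start",abs(a-c["image"][235:285,395:425]).mean())
E
```

```text
p [ 0.4214 -0.2571  0.2125] jaw 164.47 need 0.0264 -0.0973 spin -0.1148 F [-0.1  0.3  0.4] w 0.0855 t 7.125 g [-199.7 -265. ]
diff gun vs start 2.3784444444444444
```

The gun crop matches the start picture again (mean difference 2.4), so the trigger has sprung back. Going over the block.

Emit:
send_rows(plan=[[0.0854,0.006,-0.024,-0.01,-0.028],[0.0854,0.006,-0.024,-0.01,-0.028],[0.0854,0.006,-0.024,-0.01,-0.028],[0.0854,0.006,-0.02,-0.01,-0.028],[0.0854,0,0,-0.015,0],[0.0854,0,0,-0.015,0],[0.0854,0,0,0,0],[0.0854,0,0,0,0]])

```text
clock: 8.18
ee_pos: [0.4506, -0.3411, 0.1431]
ee_rot: [0.18, 0.984, -0.001, 0.011]
force: [0.4, 0.6, 0.4]
width: 0.0855
```

Run:
```python
from h import *
from station import bot
st(.4478,-.3544,-22.1)
c=bot.read_camera("scene");cv2.imwrite("pics/pre.png",cv2.resize(c["image"][80:210,190:350][:,:,::-1],None,fx=4,fy=4,interpolation=cv2.INTER_CUBIC))
```

```text
p [ 0.4506 -0.3411  0.1431] jaw 159.27 need -0.0028 -0.0133 spin -0.024 F [0.4 0.6 0.4] w 0.0855 t 8.175 g [-185.7 -352.8]
```

View pics/pre.png

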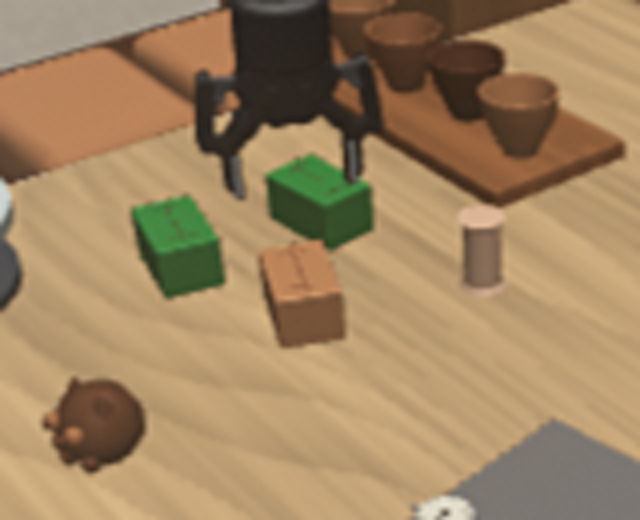

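Gripper is above and behind the tan block (crop (300,290)); greens stay clear of the finger path. Aligning and descending.

Emit:
send_rows(plan=[[0.0854,-0.0028,-0.0133,0,-0.024],[0.0854,0,0,0,0],[0.0854,0,0,-0.02,0],[0.0854,0,0,-0.02,0],[0.0854,0,0,0,0],[0.0854,0,0,0,0]])

```text
clock: 8.98
ee_pos: [0.4473, -0.3556, 0.1014]
ee_rot: [0.193, 0.981, -0.001, 0.012]
force: [-0.1, 0.0, -0.1]
width: 0.0853
```

Run:
```python
from h import *
from station import bot
st(.4478,-.3544,-22.1); print(bot.read_state()["ee_rot"])
```

```text
p [ 0.4473 -0.3556  0.1014] jaw 157.74 need 0.0005 0.0012 spin 0.0028 F [-0.1  0.  -0.1] w 0.0853 t 8.975 g [-191.4 -366.5]
[ 1.93010805e-01  9.81122730e-01 -6.48572596e-04  1.20248291e-02]
```

Emit:
send_rows(plan=[[0.0854,0,0.001,-0.02,0.003],[0.0854,0,0,-0.02,0],[0.0854,0,0,-0.011,0],[0.0854,0,0,-0.002,0],[0.0854,0,0,0,0]])

```text
clock: 9.6
ee_pos: [0.4475, -0.3544, 0.0457]
ee_rot: [0.191, 0.981, -0.001, 0.013]
force: [0.4, -1.2, 1.1]
width: 0.0853
```

Run:
```python
from h import *
from station import bot
st(.4478,-.3544,-22.1); print(bot.read_state()["ee_rot"])
```

```text
p [ 0.4475 -0.3544  0.0457] jaw 157.95 need 0.0003 -0.0 spin -0.0008 F [ 0.4 -1.2  1.1] w 0.0853 t 9.6 g [-190.9 -365.3]
[ 1.91241724e-01  9.81460699e-01 -5.94749458e-04  1.26943411e-02]
```

Emit:
send_rows(plan=[[0.04,0,0,0,0],[0.04,0,0,0,0],[0.04,0,0,0,0],[0.04,0,0,0,0],[0.04,0,0,0,0],[0.04,0,0,0,0]], newtons=60)

```text
clock: 10.35
ee_pos: [0.4484, -0.3546, 0.0473]
ee_rot: [0.191, 0.981, -0.001, 0.014]
force: [0.1, 0.0, -0.7]
width: 0.0565
```

Run:
```python
from h import *
from station import bot
st(.4478,-.3544,-22.1); print(bot.read_state()["ee_rot"])
```

```text
p [ 0.4484 -0.3546  0.0473] jaw 157.96 need -0.0006 0.0002 spin -0.001 F [ 0.1  0.  -0.7] w 0.0565 t 10.35 g [-190.1 -365.7]
[ 1.91153586e-01  9.81460342e-01 -7.85998828e-04  1.39744878e-02]
```

Emit:
send_rows(plan=[[0.04,0,0,0.015,0],[0.04,0,0,0.03,0],[0.04,0,0,0.035,0],[0.04,0,0,0.035,0],[0.04,0,0,0.02,0],[0.04,0,0,0,0]])

```text
clock: 11.1
ee_pos: [0.446, -0.3535, 0.1878]
ee_rot: [0.192, 0.981, 0.0, 0.012]
force: [0.0, -0.2, -5.7]
width: 0.0569
```

Run:
```python
from h import *
from station import bot
x,y=g2w(-39,56); print(x,y); st(x,y,10); print(bot.read_state()["ee_rot"])
```

```text
0.523996807516442 0.08693285739063265
p [ 0.446  -0.3535  0.1878] jaw 157.91 need 0.078 0.4404 spin 0.56 F [ 0.  -0.2 -5.7] w 0.0569 t 11.1 g [-192.3 -364.2]
[1.91538309e-01 9.81409756e-01 5.45192148e-05 1.21640659e-02]
```

Emit:
send_rows(plan=[[0.04,0.008,0.03,0,0.045],[0.04,0.008,0.042,0,0.055],[0.04,0.008,0.042,0,0.055],[0.04,0.008,0.042,0,0.055],[0.04,0.008,0.042,0,0.055],[0.04,0.008,0.042,0,0.055],[0.04,0.008,0.042,0,0.055],[0.04,0.008,0.042,0,0.055],[0.04,0.008,0.042,0,0.055],[0.04,0.006,0.03,0,0.04],[0.04,0,0.01,0,0.02],[0.04,0,0,0,0]])

```text
clock: 12.6
ee_pos: [0.5173, 0.066, 0.1723]
ee_rot: [-0.087, 0.996, 0.003, 0.0]
force: [-0.2, 0.7, -4.1]
width: 0.057
```

Run:
```python
from h import *
from station import bot
x,y=g2w(-39,56); st(x,y,10); print(bot.read_state()["ee_rot"])
c=bot.read_camera("scene"); cv2.imwrite("pics/hold.png",cv2.resize(c["image"][130:280,240:440][:,:,::-1],None,fx=4,fy=4,interpolation=cv2.INTER_CUBIC))
```

```text
p [0.5173 0.066  0.1723] jaw 190.03 need 0.0066 0.0209 spin -0.0005 F [-0.2  0.7 -4.1] w 0.057 t 12.6 g [-49.2  36.6]
[-8.73869380e-02  9.96168210e-01  3.49604357e-03  4.44882197e-04]
```

View pics/hold.png

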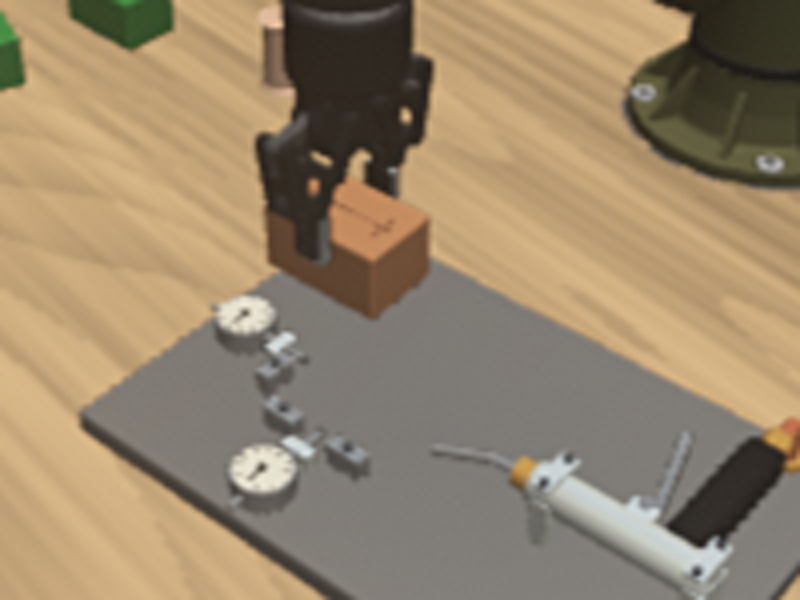

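Block is held level above the plate (crop (350,250)), and the trigger (crop (672,470)) stands released. Lining up and lowering.

Emit:
send_rows(plan=[[0.04,0.0065,0.021,0,0],[0.04,0,0,0,0],[0.04,0,0,-0.025,0],[0.04,0,0,-0.025,0],[0.04,0,0,-0.015,0],[0.04,0,0,0,0],[0.04,0,0,0,0]])

```text
clock: 13.52
ee_pos: [0.5252, 0.0847, 0.1073]
ee_rot: [-0.084, 0.996, 0.003, 0.002]
force: [-0.7, -0.0, -3.7]
width: 0.0568
```

Run:
```python
from h import *
from station import bot
x,y=g2w(-39,56); st(x,y,10); print(bot.read_state()["ee_rot"])
```

```text
p [0.5252 0.0847 0.1073] jaw 189.63 need -0.0012 0.0022 spin 0.0065 F [-0.7 -0.  -3.7] w 0.0568 t 13.525 g [-38.2  53.6]
[-0.08389744  0.99646687  0.00341824  0.00182181]
```

Emit:
send_rows(plan=[[0.04,-0.001,0.002,-0.015,0.0065],[0.04,0,0,-0.013,0],[0.04,0,0,-0.006,0],[0.04,0,0,-0.003,0],[0.04,0,0,0,0],[0.04,0,0,0,0]])

```text
clock: 14.28
ee_pos: [0.5248, 0.0871, 0.0693]
ee_rot: [-0.087, 0.996, 0.004, 0.003]
force: [0.5, -0.3, -3.6]
width: 0.0572
```

Run:
```python
from h import *
from station import bot
x,y=g2w(-29,45); st(x,y,10); print(bot.read_state()["ee_rot"])
```

```text
p [0.5248 0.0871 0.0693] jaw 190.03 need 0.011 -0.0093 spin -0.0005 F [ 0.5 -0.3 -3.6] w 0.0572 t 14.275 g [-38.2  56.1]
[-0.08741172  0.99616112  0.00371383  0.00290057]
```

Emit:
send_rows(plan=[[0.04,0,0,-0.002,0],[0.04,0,0,-0.001,0],[0.04,0,0,0,0]])

```text
clock: 14.65
ee_pos: [0.5254, 0.0874, 0.0678]
ee_rot: [-0.088, 0.996, 0.004, 0.004]
force: [0.3, -0.4, -3.5]
width: 0.0565
```

Run:
```python
from h import *
from station import bot
x,y=g2w(-29,45); st(x,y,10); print(bot.read_state()["ee_rot"])
```

```text
p [0.5254 0.0874 0.0678] jaw 190.04 need 0.0104 -0.0095 spin -0.0008 F [ 0.3 -0.4 -3.5] w 0.0565 t 14.65 g [-37.5  56.2]
[-0.08753456  0.99614615  0.00390637  0.00391032]
```

Emit:
send_rows(plan=[[0.04,-0.0005,0,-0.002,0],[0.04,0,0,0,0],[0.04,0,0,0,0]])

```text
clock: 15.02
ee_pos: [0.5255, 0.0875, 0.0677]
ee_rot: [-0.088, 0.996, 0.004, 0.005]
force: [-1.9, 0.2, -1.1]
width: 0.0569
```

Emit:
send_rows(plan=[[0.04,0,0,-0.002,0],[0.04,0,0,0,0]])

```text
clock: 15.28
ee_pos: [0.5257, 0.0876, 0.0677]
ee_rot: [-0.088, 0.996, 0.004, 0.005]
force: [-0.3, -0.1, -3.5]
width: 0.0571
```

Touching the plate at z = 0.0677. Sliding toward the corner.

Emit:
send_rows(plan=[[0.04,0.003,-0.003,-0.001,0],[0.04,0.003,-0.003,-0.001,0],[0.04,0.002,-0.002,-0.001,0],[0.04,0.002,-0.002,-0.001,0]])

```text
clock: 15.78
ee_pos: [0.5355, 0.0812, 0.0676]
ee_rot: [-0.09, 0.996, 0.007, 0.006]
force: [-18.7, 11.2, 14.1]
width: 0.0568
```

Run:
```python
from h import *
from station import bot
x,y=g2w(-29,45); st(x,y,10); print(bot.read_state()["ee_rot"])
```

```text
p [0.5355 0.0812 0.0676] jaw 190.28 need 0.0003 -0.0034 spin -0.005 F [-18.7  11.2  14.1] w 0.0568 t 15.775 g [-28.7  48.3]
[-0.08962346  0.99593646  0.0067773   0.00568101]
```

Emit:
send_rows(plan=[[0.04,0.0008,-0.002,0,-0.002],[0.04,0.001,-0.002,0,0],[0.04,0.001,-0.002,0,0]])

```text
clock: 16.15
ee_pos: [0.5357, 0.0806, 0.0682]
ee_rot: [-0.09, 0.996, 0.012, 0.003]
force: [-10.9, 8.6, 6.2]
width: 0.0569
```

Run:
```python
from h import *
from station import bot
x,y=g2w(-29,45); st(x,y,10); print(bot.read_state()["ee_rot"],R.T@bot.read_state()["force"][:2])
```

```text
p [0.5357 0.0806 0.0682] jaw 190.34 need 0.0001 -0.0028 spin -0.0059 F [-10.9   8.6   6.2] w 0.0569 t 16.15 g [-28.6  47.7]
[-0.09009734  0.9958604   0.01154941  0.00333932] [-9.26846702 10.33613207]
```

Contact in both directions, but the TCP reads gauge y 47.7, so I check the block itself in the image.

Run:
```python
from h import *
from station import bot
c=bot.read_camera("scene"); np.savez("s3.npz",**c)
t=bot.read_camera("top"); np.savez("t3.npz",**t)
uv=proj(c,[[*g2w(-29,45),.07]])[0].astype(int); print(uv)
x,y=uv; cv2.imwrite("pics/home.png",cv2.resize(c["image"][y-38:y+38,x-50:x+50][:,:,::-1],None,fx=7.5,fy=7.5,interpolation=cv2.INTER_CUBIC))
P=[(a,b) for a in(-58,0) for b in(0,90)]
for z in(.07,.02): print(z,{p:((proj(c,[[*g2w(*p),z]])[0]-[x-50,y-38])*7.5).round().tolist() for p in P})
```

```text
[323 219]
0.07 {(-58, 0): [337.0, 192.0], (-58, 90): [530.0, 301.0], (0, 0): [228.0, 272.0], (0, 90): [422.0, 389.0]}
0.02 {(-58, 0): [339.0, 294.0], (-58, 90): [526.0, 404.0], (0, 0): [232.0, 375.0], (0, 90): [421.0, 493.0]}
```

View pics/home.png

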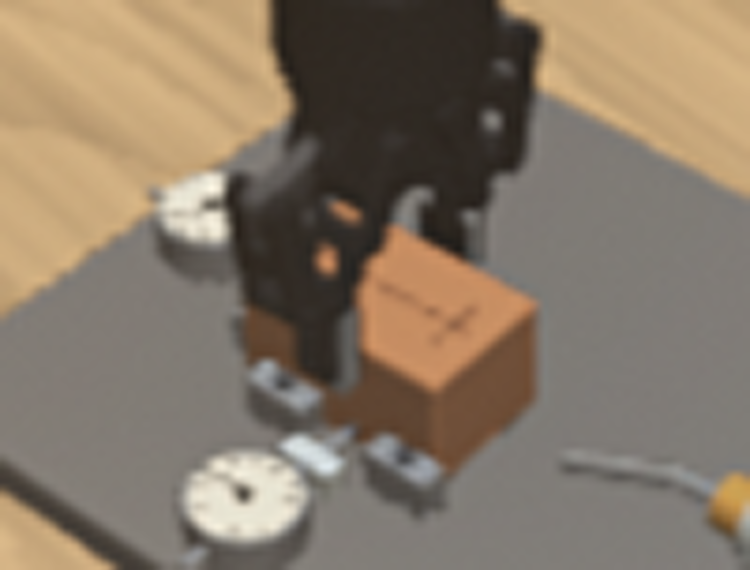

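Block top corners look 1–4 mm short of home (observed (437,390) and (538,303); predicted (422,389) and (530,301)). The y force is probably friction from pressing on the plate and fence. I'll ease the down and x pressure and push y further.

Emit:
send_rows(plan=[[0.04,-0.0005,-0.001,0.001,0],[0.04,0.0003,-0.003,0.0005,0],[0.04,0.0005,-0.003,0,0]])

```text
clock: 16.62
ee_pos: [0.5355, 0.0777, 0.0688]
ee_rot: [-0.091, 0.996, 0.016, 0.003]
force: [-11.1, 19.3, 7.1]
width: 0.0569
```

```bash
cat >> h.py <<'E'
def look(c,pts):
    for n,(g,z) in pts.items(): print(n,proj(c,[[*g2w(*g),z]])[0].round(2))
def rep():
    from station import bot
    s=bot.read_state(); x,y=g2w(-29,45); st(x,y,10); q=s["ee_rot"]
    print("lean gauge",(R.T@[2*(q[0]*q[2]+q[1]*q[3]),2*(q[1]*q[2]-q[0]*q[3])]).round(4),"Fg",(R.T@s["force"][:2]).round(1))
E
python3 - <<'E'
from h import *
rep()
c=load("scene0.npz"); hsv=cv2.cvtColor(c["image"],cv2.COLOR_RGB2HSV).astype(int)
look(c,{"A":((56,56),.04),"B":((-46,-56),.04)})
m=((hsv[...,1]<60)&(hsv[...,2]>150)).astype(np.uint8)
for (x0,y0,x1,y1) in[(294,238,318,262),(290,200,312,220)]:
    mm=np.zeros_like(m);mm[y0:y1,x0:x1]=m[y0:y1,x0:x1]
    cs,_=cv2.findContours(mm,cv2.RETR_EXTERNAL,cv2.CHAIN_APPROX_NONE);k=max(cs,key=cv2.contourArea)
    e=cv2.fitEllipse(k); print(e, w2g(ray(c,e[0],.04)))
E
```

```text
p [0.5355 0.0777 0.0688] jaw 190.4 need 0.0003 0.0002 spin -0.007 F [-11.1  19.3   7.1] w 0.0569 t 16.625 g [-29.3  44.9]
lean gauge [0.0092 0.0305] Fg [-7.5 20.9]
A [304.68 246.93]
B [300.47 208.36]
((306.31280517578125, 246.0794677734375), (11.012735366821289, 19.525964736938477), 70.8145980834961) [[51.11977867 57.10956976]]
((300.8351135253906, 208.05068969726562), (8.329723358154297, 14.116556167602539), 87.67825317382812) [[-47.6610781  -56.17366615]]
```

Run:
```python
from h import *
from station import bot
c=bot.read_camera("scene"); np.savez("s4.npz",**c)
x,y=323,219; cv2.imwrite("pics/home2.png",cv2.resize(c["image"][y-30:y+38,x-40:x+45][:,:,::-1],None,fx=9,fy=9,interpolation=cv2.INTER_CUBIC))
for z in(.07,.02): print(z,{p:((proj(c,[[*g2w(*p),z]])[0]-[x-40,y-30])*9).round().tolist() for p in [(-58,90),(0,90)]})
```

```text
0.07 {(-58, 90): [546.0, 289.0], (0, 90): [417.0, 395.0]}
0.02 {(-58, 90): [541.0, 413.0], (0, 90): [416.0, 519.0]}
```

View pics/home2.png

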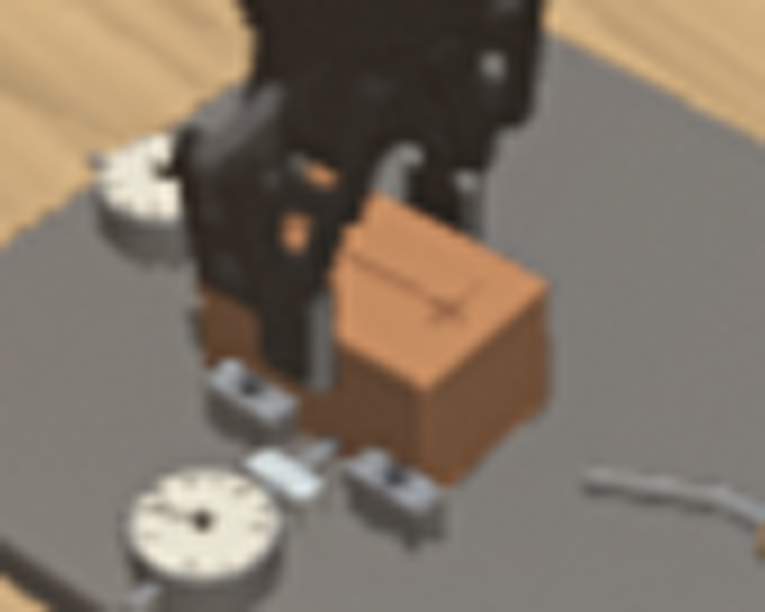

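Block is now home to within about 1–2 mm in the picture, but the tool has picked up a 0.03 rad lean about the jaw axis, and the +y end may be lifted. I'll open briefly so the block drops flat, regrip (the pads don't mind that lean), and push again more gently.

Emit:
send_rows(plan=[[0.04,-0.0005,0.0005,0,0],[0.068,0,0,0,0],[0.068,0,0,0,0],[0.068,0,0,-0.0005,-0.006],[0.068,0,0,0,0]])

```text
clock: 17.3
ee_pos: [0.5363, 0.0766, 0.0692]
ee_rot: [-0.087, 0.996, 0.015, 0.005]
force: [0.9, 0.7, 0.7]
width: 0.0679
```

Run:
```python
from h import *
rep()
```

```text
p [0.5363 0.0766 0.0692] jaw 190.0 need -0.0006 0.0013 spin 0.0001 F [0.9 0.7 0.7] w 0.0679 t 17.3 g [-28.6  43.6]
lean gauge [0.0118 0.0284] Fg [1.  0.5]
```

Emit:
send_rows(plan=[[0.068,-0.001,0.002,0,0],[0.04,0,0,0,0],[0.04,0,0,0,0],[0.04,0,0,0,0],[0.04,0,0,0,0]])

```text
clock: 17.92
ee_pos: [0.5349, 0.0786, 0.0697]
ee_rot: [-0.087, 0.996, 0.014, 0.004]
force: [-0.8, -0.7, 0.4]
width: 0.0566
```

Emit:
send_rows(plan=[[0.04,0.0003,-0.0012,0,0],[0.04,0.0003,-0.0012,0,0]])

```text
clock: 18.18
ee_pos: [0.535, 0.0782, 0.0699]
ee_rot: [-0.088, 0.996, 0.016, 0.004]
force: [-4.0, 5.2, 4.0]
width: 0.0568
```

Run:
```python
from h import *
rep()
```

```text
p [0.535  0.0782 0.0699] jaw 190.04 need 0.0007 -0.0004 spin -0.0008 F [-4.   5.2  4. ] w 0.0568 t 18.175 g [-29.6  45.5]
lean gauge [0.0109 0.0319] Fg [-3.   5.9]
```

Emit:
send_rows(plan=[[0.04,0.0012,-0.001,-0.0005,0],[0.04,0.0012,-0.001,-0.0005,0]])

```text
clock: 18.42
ee_pos: [0.5354, 0.0782, 0.0699]
ee_rot: [-0.088, 0.996, 0.018, 0.002]
force: [-11.3, 5.2, 9.1]
width: 0.0566
```

Run:
```python
from h import *
rep()
```

```text
p [0.5354 0.0782 0.0699] jaw 190.1 need 0.0003 -0.0003 spin -0.0017 F [-11.3   5.2   9.1] w 0.0566 t 18.425 g [-29.3  45.4]
lean gauge [0.0071 0.0354] Fg [-10.3   7.1]
```

Emit:
send_rows(plan=[[0.04,0.0012,-0.0025,0,-0.001],[0.04,0.0015,-0.0025,0,0]])

```text
clock: 18.68
ee_pos: [0.5359, 0.0771, 0.0704]
ee_rot: [-0.088, 0.996, 0.022, 0.0]
force: [-13.8, 11.5, 7.4]
width: 0.0565
```

Run:
```python
from h import *
rep()
```

```text
p [0.5359 0.0771 0.0704] jaw 190.14 need -0.0002 0.0007 spin -0.0024 F [-13.8  11.5   7.4] w 0.0565 t 18.675 g [-29.   44.3]
lean gauge [0.0041 0.0429] Fg [-11.6  13.7]
```

Run:
```python
from h import *
from station import bot
c=bot.read_camera("scene"); np.savez("s5.npz",**c); t=bot.read_camera("top"); np.savez("t5.npz",**t)
I={n:load(n+".npz")["image"] for n in("scene0","s3","s4","s5")}
# motion of block end, scene px, between shots
y0,y1,x0,x1=208,246,322,350
g=lambda n:cv2.cvtColor(I[n],cv2.COLOR_RGB2GRAY)
for n in("s3","s4"):
    M=np.eye(2,3,dtype=np.float32)
    cc,M=cv2.findTransformECC(g(n)[y0:y1,x0:x1],g("s5")[y0:y1,x0:x1],M,cv2.MOTION_TRANSLATION)
    print(n,"->s5 px",M[:,2],cc)
K=proj(c,[[*g2w(-29,90),.06],[*g2w(-28,90),.06],[*g2w(-29,91),.06],[*g2w(-29,90),.061]]); print("px/mm x,y,z",(K[1:]-K[0]).round(3).tolist())
up=lambda im,f:cv2.resize(im[...,::-1],None,fx=f,fy=f,interpolation=cv2.INTER_CUBIC)
rows=[np.hstack([up(I[n][236:260,292:322],6),up(I[n][198:222,288:318],6)]) for n in I]
L=np.vstack(rows); Rt=up(I["s5"][205:253,310:354],9)
tt=up(t["image"][155:205,270:330],6)
H=600; pad=lambda a:np.vstack([a,np.zeros((H-a.shape[0],a.shape[1],3),np.uint8)])[:H]
im=np.hstack([pad(L),pad(np.vstack([cv2.resize(Rt,(360,300)),tt]))]); print(im.shape); cv2.imwrite("pics/m5.png",im)
```

```text
s3 ->s5 px [-0.8113601  -0.47219983] 0.9795660796489022
s4 ->s5 px [-0.1440502   0.25730005] 0.9611872334605925
px/mm x,y,z [[-0.247, 0.202], [0.299, 0.175], [0.007, -0.281]]
(600, 720, 3)
```

View pics/m5.png

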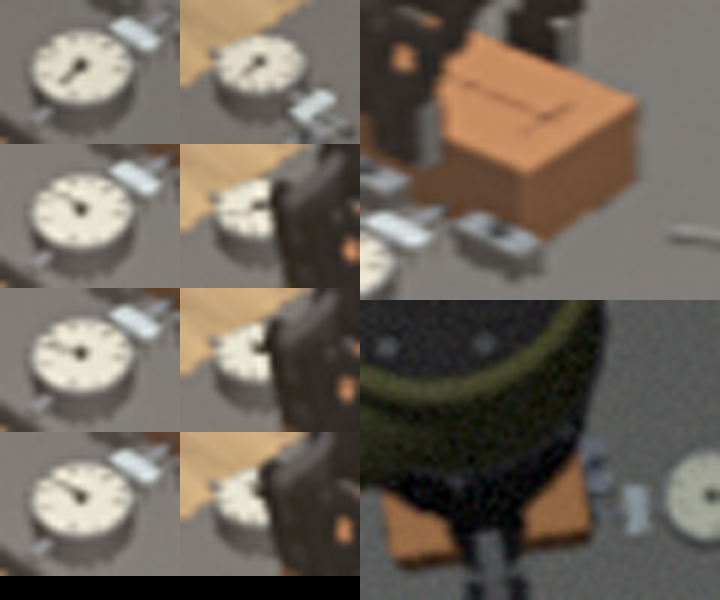

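The top view shows the block's end against the end stop. Dial A's needle is back at its hard-pressed reading from s3, and the y position is unchanged from the 20 N push in s4, so the block is home. I'll give one final firm push in both directions and let it hold.

Emit:
send_rows(plan=[[0.04,0.0022,-0.0024,-0.0003,0]])

```text
clock: 18.9
ee_pos: [0.5361, 0.0771, 0.0705]
ee_rot: [-0.089, 0.996, 0.024, -0.002]
force: [-18.5, 11.3, 12.5]
width: 0.0566
```

Run:
```python
from h import *
from station import bot
rep()
for i in range(8): c=bot.read_camera("scene")
rep(); np.savez("s6.npz",**c)
g=lambda im:cv2.cvtColor(im,cv2.COLOR_RGB2GRAY)[208:246,322:350]
for n in("s3","s5"):
    cc,M=cv2.findTransformECC(g(load(n+".npz")["image"]),g(c["image"]),np.eye(2,3,dtype=np.float32),cv2.MOTION_EUCLIDEAN); print(n,M,cc)
```

```text
p [0.5361 0.0771 0.0705] jaw 190.2 need -0.0004 0.0008 spin -0.0035 F [-18.5  11.3  12.5] w 0.0566 t 18.9 g [-28.8  44.2]
lean gauge [0.0004 0.0472] Fg [-16.2  14.3]
p [0.5361 0.0771 0.0705] jaw 190.2 need -0.0003 0.0008 spin -0.0034 F [-15.1  11.1  10.6] w 0.0568 t 19.3 g [-28.8  44.2]
lean gauge [0.0005 0.0471] Fg [-12.9  13.5]
s3 [[ 0.9994422   0.03339459 -1.2844626 ]
 [-0.03339459  0.9994422  -0.18580028]] 0.9759928155868225
s5 [[ 1.0000000e+00  9.9765923e-05 -5.5294558e-02]
 [-9.9765923e-05  1.0000000e+00 -3.6000066e-02]] 0.9984259523510888
```

The position holds steady, but I want a direct tilt check: fit a plane to the block's top in the depth image and compare with the plate.

```bash
cat >> h.py <<'E'
def tilt(cs):
    W=np.mean([cloud(c) for c in cs],0); c=cs[0]; hsv=cv2.cvtColor(c["image"],cv2.COLOR_RGB2HSV).astype(int)
    g=np.dstack([w2g(W[...,:2].reshape(-1,2)).reshape(*W.shape[:2],2),W[...,2]*1000])
    def fit(m):
        P=g[m]; 
        for _ in range(4):
            A=np.c_[P[:,0]+29,P[:,1]-45,np.ones(len(P))]; k,*_=np.linalg.lstsq(A,P[:,2],rcond=None); r=P[:,2]-A@k; P=P[abs(r)<2.5*r.std()+.1]
        return k.round(4),len(P),r.std().round(2),P[:,:2].min(0).round(),P[:,:2].max(0).round()
    e=lambda m:cv2.erode(m.astype(np.uint8),np.ones((3,3)))>0
    tan=(hsv[...,0]<18)&(hsv[...,1]>90)
    print("top  ",fit(e(tan&(abs(g[...,2]-70)<6)&(abs(g[...,0]+29)<33)&(abs(g[...,1]-45)<50))))
    print("plate",fit(e((hsv[...,1]<70)&(abs(g[...,2]-20)<4)&(abs(g[...,0]+60)<140)&(abs(g[...,1]-127)<210))))
E
python3 - <<'E'
from h import *
from station import bot
for n in("scene","top"):
    print(n); tilt([bot.read_camera(n) for _ in range(5)])
for n in("s3","s4","s5","t3"): print(n); tilt([load(n+".npz")])
E
```

```text
scene
top   (array([-6.80000e-03,  6.90000e-03,  7.27249e+01]), 229, np.float64(0.57), array([-53.,  29.]), array([-1., 91.]))
plate (array([-6.00000e-04,  4.00000e-04,  2.18674e+01]), 6285, np.float64(0.57), array([-195.,  -79.]), array([ 77., 334.]))
top
top   (array([-3.74000e-02,  1.12000e-02,  7.12587e+01]), 81, np.float64(0.7), array([-56.,   4.]), array([-33.,  85.]))
plate (array([-1.0000e-04,  4.0000e-04,  2.1158e+01]), 5561, np.float64(0.77), array([-197.,  -80.]), array([ 77., 248.]))
s3
top   (array([-2.06000e-02,  8.90000e-03,  7.28891e+01]), 247, np.float64(1.2), array([-54.,  36.]), array([-0., 94.]))
plate (array([-1.00000e-04,  4.00000e-04,  2.17635e+01]), 4263, np.float64(1.14), array([-197.,  -79.]), array([ 78., 334.]))
s4
top   (array([-6.60000e-03, -4.10000e-03,  7.36969e+01]), 172, np.float64(1.29), array([-54.,  32.]), array([-1., 92.]))
plate (array([-1.00000e-04,  5.00000e-04,  2.17249e+01]), 4439, np.float64(1.13), array([-197.,  -79.]), array([ 77., 334.]))
s5
top   (array([-9.0000e-03,  9.6000e-03,  7.2253e+01]), 242, np.float64(1.27), array([-54.,  30.]), array([-1., 92.]))
plate (array([-1.00000e-04,  6.00000e-04,  2.17121e+01]), 4327, np.float64(1.13), array([-197.,  -80.]), array([ 79., 334.]))
t3
top   (array([-3.60000e-03,  2.28000e-02,  7.25168e+01]), 70, np.float64(1.48), array([-55.,   5.]), array([-27.,  84.]))
plate (array([-4.00000e-04,  1.00000e-04,  2.09165e+01]), 3767, np.float64(1.58), array([-197.,  -80.]), array([ 78., 333.]))
```

Tilt is about 0.01 rad and the block's height over the plate is 50.1–50.9 mm (50 expected), so it sits flat. Its visible top reaches gauge x ≈ -1 and y ≈ 91 (home is 0 and 90). The pose and forces are steady, so I'm handing in.

Run:
```python
from h import *
from station import bot
rep(); print(bot.sign_off())
```

```text
p [0.5361 0.077  0.0705] jaw 190.2 need -0.0003 0.0008 spin -0.0034 F [-16.1  11.2   9.9] w 0.057 t 19.8 g [-28.8  44.2]
lean gauge [0.0005 0.0471] Fg [-13.9  13.9]
the job is handed in; nothing more can be done
None
```

I squeezed the air gun's trigger fully for over 0.6 s and let it spring back. Then I set the tan clay block in the corner and handed in at 19.8 s, still holding it against the fence and the end stop. No verdict was reported.

**Last checks that agreed:**
- **Push:** the wrist force was steady at about 14 N towards the fence and 14 N towards the end stop. The force on each stop was not measured separately. Plunger and friction take part of it; I estimate about 5 N or more on the end stop.
- **Position:** the tool stood at gauge (-28.8, 44.2) mm, with the jaws 0.2° off the fence square. The block's visible top reached to about (-1, 91) mm, where home is (0, 90).
- **Flatness:** the scene camera's depth gave a block tilt of about 0.01 rad and the top 50.9 mm above the plate (50 mm expected).
- **Seating:** the overhead view showed the block's end against the end stop. Dial A's needle matched its earlier hard-pressed reading.
- **Trigger:** it was let go in the later pictures.
- **Bystanders:** I never touched the creature, kiln prop, modelling tool or green look-alikes, but I did not measure them again at the end.

**Checks that disagreed:**
- **First push:** it stopped about 3 mm short of the end stop because of friction.
- **Second push:** it reached the end stop but left the tool leaning, so I let go, regripped and pushed again.
- **Tool lean:** the tool still leans 0.047 rad about the jaw axis, but the block itself is flat.
- **Overhead depth fit:** it gave a sideways tilt of 0.037 rad, but from only 81 points on a strip 23 mm wide. I trusted the scene camera, which gave 0.007 rad from 229 points.

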